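# Hang the painted horseshoe in the groove of the drying rail

## Task

Take the freshly painted blue wooden horseshoe from the little easel and hang it over the black drying rail, legs down on either side of the bar, so that its arch drops into the one narrow groove turned in the bar and it hangs straight there by itself. Handle it gently, feeling for the groove rather than forcing or dropping it onto the bar, and do not disturb the two paint jars or the glass ornament.

Things in the scene. Friction and masses are not known exactly. Their poses are not given: they have to be found in the camera images.
- horseshoe: Blue plywood horseshoe (inverted U) with white dots, mm: 8 thick (x), 116 wide (y), 145 high (z), 75 g. Origin mid-thickness, under and between the feet; z from feet to tab. Legs 24 wide, 68 apart; arch inside at z=96, outside at z=120; tab 34 wide up to z=145, to hold it by. Starts on the easel leaning 25 deg from upright, top towards the robot, free of the board above z=70.
- crown (a point): Middle of the inside edge of the horseshoe's arch (its z=96 mm), the place that rests on the bar; the edge is flat there over 12 mm.
- tab (a point): Grip point in the horseshoe's tab (its z=138 mm, mid-thickness).
- easel: Fixed wooden easel, mm: footprint 150 x 136, 109 high. Origin: centre of its underside. Its board faces the easel's +x and leans back 25 deg towards -x; the horseshoe stands on its ledge, 45 above the table, behind a 4 high lip.
- rail: Fixed drying rail, mm. Origin: centre of the underside of its grey foot (110 x 300 x 14). Two clamps at y=-125 and y=+125 carry a horizontal black bar along y, axis 140 above the table; its ends stand 140 to 240 from the middle.
- rail_mid (a point): On the bar's axis, midway between the clamps; y along the bar, z up. Bar diameter 26 mm, with one groove round it 13 mm wide, 6 mm deep (bare metal core of radius 7). The groove lies anywhere within 50 mm of this point along y; its place is not reported: find it by touch or by eye. The crown is 13 mm above this point on the smooth bar, 7 mm in the groove.
- blue_jar: Closed blue paint jar with a black cap, 54 mm in diameter, 72 mm high, loose. Origin: centre of its underside. Leave it alone.
- white_jar: Closed white paint jar, 50 mm in diameter, 60 mm high, loose. Origin: centre of its underside. Leave it alone.
- ornament: Blue glass bottle-shaped ornament, a ball with a neck, 82 mm in diameter, 126 mm high, loose. Origin: centre of its underside. Leave it alone.
There are look-alikes about, which are no part of the job. There is more than one size of the horseshoe; the job needs the smallest.

How it is judged:
By the outcome, as a careful person would: the job done as asked, in the order asked, and still so for the second after the job is handed in, with the robot touching nothing.
It also fails if it takes over 61 s, if anything falls off the work surface, if the arm or the gripper's body presses on something with over 40 N, if the wrist force passes 120 N, or if a joint passes its speed limit or range.

## Robot

A 6-joint arm with a two-finger parallel gripper is mounted at the origin on the work surface. World frame = base frame: x ahead of the robot, y to its left, z up, the work surface at z = 0. Lengths are in m, angles in rad, forces in N, time in s.
With the tool pointing down it reaches from about 0.25 to 0.725 m from the base axis. Payload 4 kg.
Tool frame: the origin (TCP) lies at the very end of the fingers, on their centre line; the grasp point (between the pads) lies 19 mm behind it; z points along the fingers, y is the line along which they close (so a half turn about z gives the same grasp; the last joint's range is limited). The gripper opens to 85 mm and grips with 20 to 120 N. Pads are 22 mm wide; open, the fingers measure 114 mm over their backs; the gripper's body (76 mm by 85 mm) begins 54 mm behind the grasp point. The pads swing forward as they close: fully open they stand 13 mm farther back than shut.
Start: joints at [-1.171, 0.241, 0.005, 1.335, 0, 1.571], TCP at [0.195, -0.461, 0.231] pointing down, gripper open.
Joint ranges: [-2.72, 2.72], [-1.05, 1.87], [-1.09, 1.28], [-1.99, 2.15], [-1.42, 1.44], [-3.14, 3.14]. Speed limits (rad/s): [2.79, 2.79, 3.14, 3.14, 3.14, 3.14].

## Interface

Orientations are given as a unit quaternion [x, y, z, w].
In Python, from workcell import monitor, viewer, job gives the robot as it stands.
- The arm moves only by the tool arm_command, never from a script. Its argument "increments" is a list of rows, each an object of numbers: "dx", "dy", "dz": the shift along the tool's x, y, z in cm; "wx", "wy", "wz": the turn, a rotation vector about the tool's x, y, z in rad; "grip": the finger opening in cm, from 0 to 8.54. In form: [{"dx": .., "dy": .., "dz": .., "wx": .., "wy": .., "wz": .., "grip": ..}, ...]. A call has 1 to 10 rows; each row is the pose to reach, as a shift and turn from the pose commanded when the call began, along the tool's axes at that moment; what a row does not reach only later rows make up. A row lasts 1/10 s, in which the tool goes at most 50 mm and 8.59 degrees, less where a joint would pass 70% of its speed; a pose out of reach is approached as far as the arm can. A call with a gripper value outside its range is refused whole. The fingers move at their own pace and stop on an object; the grip force is fixed at half the most. Time passes only in rows, so rows that repeat a pose let the fingers close. It gives the time, the measured TCP pose, the force, the opening and the grip force at its end, in the units of the state.
- monitor.get_obs(): the state, without advancing time (a new reading comes with each control period).
- viewer.camera(name): name is "scene" or "top"; returns (picture, depth): 420x560x3 uint8, red, green, blue; 420x560 float32, m along the optical axis (not along the pixel's ray), 0 where there is no reading.
- viewer.get_calibration(name): a dict with "fovy" (degrees; the focal length in pixels is half the picture's height over the tangent of half this angle, whatever the lens; pixels are square), "cx", "cy" (the principal point, pixels), "dist_coeffs" ([k1, k2, p1, p2, k3] as OpenCV has them; the pictures are not rectified), "view" (4x4, takes a point from world to camera coordinates). Camera axes: x right, y up, looking along -z (the intrinsics and any distortion apply to the point x, -y, -z); pixel columns grow to the right and rows downward; lengths in m; the calibration is good to about 2 mm. A picture is of the moment at which its call begins. get_calibration takes no time and is no camera call.
- job.job_done(): hands the job in; it is judged then, once.
The state is a dict: "clock": time; "joint_pos": joint angles; "joint_vel": joint speeds; "tau": joint torques, N m; "eef_pos": TCP position; "tool_rot": TCP orientation; "ft_force": force on the tool from outside, world axes, zero at the start; "ft_torque": the same for the moment, N m; "grip_width": finger opening in m; "grasp_force": force on a finger pad.
Only numpy, scipy, OpenCV 4.12 (cv2) and the standard library are available. Lean on these libraries where they do the work, as an engineer would, in place of code of your own. Each camera call takes 0.05 s, during which the arm holds its last target. There are 200 camera calls.

## Working session

There is one attempt and no reset: what is moved stays moved. The work goes in short steps, Python scripts to look and compute and a tool call to move; the robot and the scene stay as the last step left them, time stands still between calls to the robot, and variables do not carry over. Pictures are saved under pics/ and viewed, at most 10 in all, crops included, and the job is handed in when it is done.

Besides the shell and the picture viewer there is one more tool, called after "Request:" as name(argument=value, ...) on one line, values as JSON. arm_command: Moves the arm, as the interface text tells. Its arguments: {"type":"object","properties":{"increments":{"type":"array","items":{"type":"object","properties":{"dx":{"type":"number"},"dy":{"type":"number"},"dz":{"type":"number"},"wx":{"type":"number"},"wy":{"type":"number"},"wz":{"type":"number"},"grip":{"type":"number"}}}}},"required":["increments"]}

```bash
mkdir -p pics; cat > h.py <<'E'
import numpy as np, cv2
from workcell import monitor, viewer, job
def K(c):
    f=210/np.tan(np.radians(c["fovy"])/2); return np.array([[f,0,c["cx"]],[0,f,c["cy"]],[0,0,1.]])
def pts(name,depth):
    c=viewer.get_calibration(name); h,w=depth.shape
    u,v=np.meshgrid(np.arange(w),np.arange(h))
    p=cv2.undistortPoints(np.stack([u,v],-1).reshape(-1,1,2).astype(float),K(c),np.array(c["dist_coeffs"],float)).reshape(h,w,2)
    P=np.stack([p[...,0]*depth,-p[...,1]*depth,-depth,np.ones_like(depth)],-1)
    return (P@np.linalg.inv(np.array(c["view"])).T)[...,:3]
def proj(name,X):
    c=viewer.get_calibration(name); X=np.atleast_2d(X)
    p=(np.c_[X,np.ones(len(X))]@np.array(c["view"]).T)[:,:3]*[1,-1,-1]
    return cv2.projectPoints(p,np.zeros(3),np.zeros(3),K(c),np.array(c["dist_coeffs"],float))[0].reshape(-1,2)
E
python3 - <<'E'
from h import *
for n in ["scene","top"]:
    im,d=viewer.camera(n); np.savez(f"{n}0.npz",im=im,d=d,P=pts(n,d)); cv2.imwrite(f"pics/{n}0.png",im[...,::-1])
    c=viewer.get_calibration(n); print(n,c["fovy"],c["dist_coeffs"],np.linalg.inv(np.array(c["view"]))[:3,3].round(3),(d==0).mean())
o=monitor.get_obs(); print(o)
E
```

```text
scene 57.50596220095263 [-0.0491042  0.         0.         0.         0.       ] [ 0.979 -0.421  0.633] 0.004064625850340136
top 46.87987923149831 [-0.07696267  0.          0.          0.          0.        ] [0.448 0.026 1.187] 0.004090136054421769
{'clock': 0.1, 'joint_pos': array([-1.17101171e+00,  2.41340879e-01,  3.86116672e-03,  1.33520031e+00,
       -9.90722060e-06,  1.57084535e+00]), 'joint_vel': array([-0.00124411, -0.00323833,  0.0025071 , -0.00061288, -0.00020703,
       -0.00116905]), 'tau': array([ 2.70202763e-04, -3.73138118e+01,  2.53010094e+01,  1.08168207e-02,
       -2.36330499e-05, -1.10469108e-05]), 'eef_pos': array([ 0.19438737, -0.46005332,  0.23050121]), 'tool_rot': array([ 9.80092398e-01,  1.98539678e-01, -1.91894015e-04, -9.22103300e-04]), 'ft_force': array([ 0.64697552,  0.04962666, -0.31965074]), 'ft_torque': array([ 0.01950995, -0.02716592,  0.04176867]), 'grasp_force': 0.0, 'grip_width': 0.08548921434955088}
```

View pics/scene0.png

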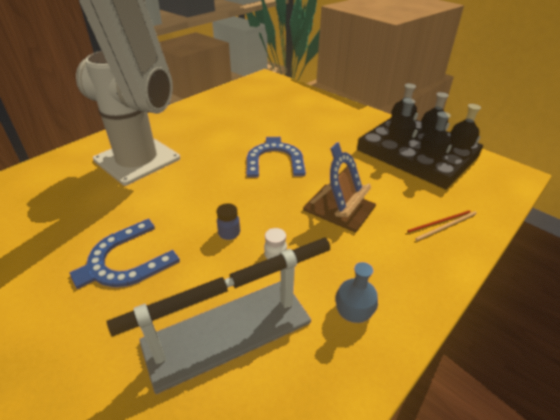

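View pics/top0.png

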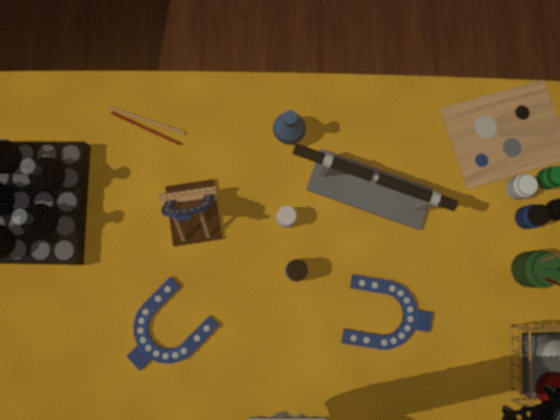

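Scene view: horseshoe candidates are on the easel (345,178), flat on the table at (275,158), and flat at (125,255). The groove looks like a bright patch on the bar at scene (230,282) and top (376,177). I'll measure all three and crop the easel one.

```bash
python3 - <<'E'
from h import *
S=np.load("scene0.npz");T=np.load("top0.npz")
def blue(im):
    h=cv2.cvtColor(im,cv2.COLOR_RGB2HSV); return (h[...,0]>100)&(h[...,0]<130)&(h[...,1]>90)
for n,D in(("scene",S),("top",T)):
    k,l,st,ce=cv2.connectedComponentsWithStats(blue(D["im"]).astype(np.uint8))
    for i in range(1,k):
        if st[i,4]>150:
            P=D["P"][l==i]; r=cv2.minAreaRect(P[:,:2].astype(np.float32)); print(n,ce[i].round(),st[i,4],"min",np.percentile(P,2,0).round(3),"max",np.percentile(P,98,0).round(3),np.round(r[1],3))
# bar: points z 0.12..0.16 in region
for n,D,b in(("scene",S,(235,335,105,335)),("top",T,(140,215,285,460))):
    r0,r1,c0,c1=b; P=D["P"][r0:r1,c0:c1]; m=(P[...,2]>.125)&(P[...,2]<.165); Q=P[m]; I=D["im"][r0:r1,c0:c1][m].mean(1)
    c=Q.mean(0); dirn=np.linalg.svd(Q[:,:2]-c[:2],full_matrices=False)[2][0]; dirn*=np.sign(dirn[1]); t=(Q[:,:2]-c[:2])@dirn
    s=(Q[:,:2]-c[:2])@[dirn[1],-dirn[0]]
    print(n,len(Q),"c",c.round(4),"dir",dirn.round(4),"yaw",np.degrees(np.arctan2(-dirn[0],dirn[1])).round(2),"t",np.percentile(t,[.3,99.7]).round(4),"s",np.percentile(s,[2,98]).round(4),"zmax",np.percentile(Q[:,2],[50,90,97]).round(4))
    for a in np.arange(-.24,.24,.01):
        k=(t>a)&(t<=a+.01)
        if k.sum()>3: print("%.2f:%d/%.3f"%(a,I[k].mean(),np.percentile(Q[k,2],90)),end=" ")
    print()
    # grey foot
    P=D["P"]; 
r=S["im"][125:245,270:400]; t=T["im"][150:260,130:260]
cv2.imwrite("pics/crop1.png",np.hstack([cv2.resize(x,(390,360),interpolation=cv2.INTER_CUBIC) for x in(r,t)])[...,::-1])
E
```

```text
scene [115. 244.] 248 min [ 0.267 -0.285  0.009] max [ 0.358 -0.168  0.014] [0.102 0.75 ]
scene [110. 273.] 651 min [ 0.294 -0.343  0.009] max [ 0.426 -0.189  0.014] [0.172 0.71 ]
top [524. 218.] 208 min [ 0.554 -0.591  0.018] max [ 0.6   -0.569  0.061] [0.05  0.023]
top [153. 333.] 773 min [0.221 0.253 0.008] max [0.413 0.369 0.017] [0.159 0.401]
top [402. 324.] 745 min [ 0.267 -0.339  0.008] max [ 0.391 -0.17   0.017] [0.383 0.144]
top [193. 341.] 159 min [0.246 0.198 0.007] max [0.303 0.247 0.016] [0.025 0.07 ]
scene 3864 c [ 0.6514 -0.2057  0.1479] dir [0.3253 0.9456] yaw -18.99 t [-0.1704  0.2076] s [-0.014   0.0088] zmax [0.1497 0.1533 0.1552]
-0.18:91/0.152 -0.17:56/0.152 -0.16:57/0.153 -0.15:56/0.153 -0.14:64/0.153 -0.13:153/0.156 -0.12:142/0.156 -0.11:55/0.153 -0.10:55/0.153 -0.09:53/0.152 -0.08:53/0.153 -0.07:56/0.152 -0.06:56/0.152 -0.05:55/0.152 -0.04:56/0.153 -0.03:55/0.152 -0.02:56/0.152 -0.01:56/0.153 0.00:57/0.153 0.01:124/0.151 0.02:81/0.152 0.03:55/0.153 0.04:57/0.152 0.05:57/0.153 0.06:56/0.153 0.07:55/0.153 0.08:56/0.153 0.09:57/0.153 0.10:56/0.153 0.11:67/0.153 0.12:149/0.156 0.13:152/0.156 0.14:65/0.153 0.15:57/0.153 0.16:56/0.153 0.17:55/0.153 0.18:55/0.153 0.19:55/0.153 0.20:69/0.153 
top 2074 c [ 0.6484 -0.185   0.1509] dir [0.325  0.9457] yaw -18.96 t [-0.1892  0.1897] s [-0.0113  0.0139] zmax [0.1515 0.1555 0.157 ]
-0.19:49/0.155 -0.18:41/0.156 -0.17:39/0.156 -0.16:45/0.155 -0.15:115/0.158 -0.14:116/0.158 -0.13:51/0.156 -0.12:39/0.155 -0.11:39/0.154 -0.10:38/0.156 -0.09:39/0.155 -0.08:39/0.155 -0.07:39/0.154 -0.06:39/0.155 -0.05:39/0.154 -0.04:39/0.155 -0.03:39/0.154 -0.02:39/0.156 -0.01:76/0.153 0.00:75/0.153 0.01:39/0.154 0.02:40/0.155 0.03:40/0.155 0.04:40/0.156 0.05:40/0.155 0.06:39/0.155 0.07:38/0.155 0.08:39/0.154 0.09:42/0.155 0.10:113/0.157 0.11:119/0.158 0.12:50/0.155 0.13:42/0.154 0.14:45/0.155 0.15:44/0.155 0.16:43/0.154 0.17:42/0.154 0.18:48/0.155 0.19:69/0.153
```

View pics/crop1.png

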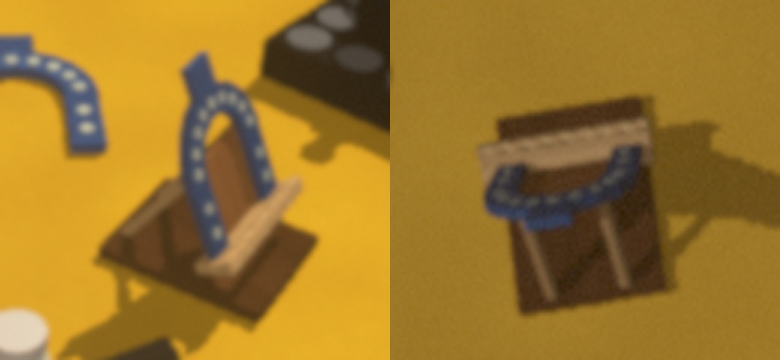

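The crop shows the upright horseshoe on the easel, tab up (scene (338,148), top (183,215)). The flat ones measure at least 144–170 mm across, so they are the larger look-alikes. The easel horseshoe should be the 116 mm one, and I'll check that in the fit.

```bash
python3 - <<'E'
from h import *
from scipy.optimize import least_squares
D={n:np.load(n+"0.npz") for n in("scene","top")}
c=np.array([0.55,0.2]); A=[];W=[]
for n,b in(("scene",(130,240,300,380)),("top",(170,250,150,230))):
    r0,r1,c0,c1=b; P=D[n]["P"][r0:r1,c0:c1]; im=D[n]["im"][r0:r1,c0:c1].astype(int)
    m=(P[...,2]>.07)&(P[...,2]<.2)&(im[...,2]>im[...,0]+8)
    m=cv2.erode(m.astype(np.uint8),np.ones((2,2)))>0
    Q=P[m]; print(n,len(Q),Q.min(0).round(3),Q.max(0).round(3),"top pt",Q[np.argsort(Q[:,2])[-8:]].mean(0).round(4))
    cc=Q.mean(0); _,s,v=np.linalg.svd(Q-cc,full_matrices=False); nn=v[2]*np.sign(v[2][2])
    dd=(Q-cc)@nn; k=abs(dd)<.006; cc=Q[k].mean(0); _,s,v=np.linalg.svd(Q[k]-cc,full_matrices=False); nn=v[2]*np.sign(v[2][2])
    yaw=np.arctan2(nn[1],nn[0]); tilt=np.arcsin(nn[2])
    print(" c",cc.round(4),"n",nn.round(4),"yaw",np.degrees(yaw).round(1),"tilt",np.degrees(tilt).round(1),"rms",((Q-cc)@nn).std().round(4))
    zy=np.array([-np.sin(yaw),np.cos(yaw),0]); zz=np.cross(nn,zy)
    y=(Q-cc)@zy; z=(Q-cc)@zz; print(" zmax",z.max().round(4),np.percentile(z,99).round(4))
    for h in np.arange(z.max(),z.min(),-.008):
        k=(z<=h)&(z>h-.008)
        if k.sum()>2:
            a,b2=y[k].min(),y[k].max(); w=cc+zy*(a+b2)/2+zz*(h-.004); print("  dz %.3f n%d width %.4f mid world %s"%(z.max()-h,k.sum(),b2-a,w.round(4)))
# easel base footprint in top: dark brown points z 0.003..0.03
for n,b in(("top",(170,260,150,240)),):
    r0,r1,c0,c1=b; P=D[n]["P"][r0:r1,c0:c1]; m=(P[...,2]>.006)
    Q=P[m&(P[...,2]<.03)]; r=cv2.minAreaRect(Q[:,:2].astype(np.float32)); print("easel",np.round(r[0],4),np.round(r[1],4),r[2])
# bar
for n,b in(("scene",(235,335,105,335)),("top",(140,215,285,460))):
    r0,r1,c0,c1=b; P=D[n]["P"][r0:r1,c0:c1]; I=D[n]["im"][r0:r1,c0:c1].mean(2); m=(P[...,2]>.13)&(P[...,2]<.165)
    u=np.array([.325,.9457]); Q=P[m]; i=I[m]; t=Q[:,:2]@u; s=Q[:,:2]@[u[1],-u[0]]
    thr=(130+55)/2 if n=="scene" else 75
    g=i>(85 if n=="scene" else 58)
    hi=np.where(g)[0]; e=np.sort(t[hi]); grp=np.split(e,np.where(np.diff(e)>.012)[0]+1)
    print(n,"bright t groups",[(x.min().round(4),x.max().round(4),len(x)) for x in grp])
    dk=(~g)&(Q[:,2]>.138); f=lambda p:np.hypot(s[dk]-p[0]-p[2]*(t[dk]-t.mean()),Q[dk,2]-p[1])-.013
    o=least_squares(f,[s.mean(),.14,0],loss="soft_l1",f_scale=.002); print(" axis s,z,slope",o.x.round(4),"tm",t.mean().round(4),"rms",f(o.x).std().round(4))
E
```

```text
scene 191 [0.556 0.175 0.071] [0.615 0.283 0.179] top pt [0.5581 0.2226 0.1763]
 c [0.5818 0.2176 0.1272] n [0.8942 0.1493 0.4221] yaw 9.5 tilt 25.0 rms 0.0009
 zmax 0.0559 0.0542
  dz 0.000 n17 width 0.0189 mid world [0.5587 0.2229 0.1743]
  dz 0.008 n19 width 0.0272 mid world [0.5621 0.2233 0.167 ]
  dz 0.016 n17 width 0.0215 mid world [0.5651 0.2254 0.1598]
  dz 0.024 n19 width 0.0359 mid world [0.5692 0.2217 0.1525]
  dz 0.032 n10 width 0.0163 mid world [0.5767 0.1973 0.1453]
  dz 0.040 n6 width 0.0207 mid world [0.5802 0.1967 0.138 ]
  dz 0.048 n8 width 0.0776 mid world [0.5796 0.2209 0.1308]
  dz 0.056 n7 width 0.0824 mid world [0.5831 0.2203 0.1235]
  dz 0.064 n11 width 0.0961 mid world [0.5862 0.2224 0.1163]
  dz 0.072 n7 width 0.0974 mid world [0.5894 0.2238 0.109 ]
  dz 0.080 n21 width 0.1025 mid world [0.5922 0.2273 0.1018]
  dz 0.088 n20 width 0.1080 mid world [0.5951 0.2303 0.0945]
  dz 0.096 n6 width 0.1036 mid world [0.5988 0.2288 0.0873]
  dz 0.104 n9 width 0.0938 mid world [0.6027 0.226  0.08  ]
  dz 0.112 n14 width 0.1009 mid world [0.6055 0.2298 0.0728]
top 90 [0.548 0.199 0.136] [0.572 0.276 0.183] top pt [0.5508 0.2317 0.1819]
 c [0.5567 0.2352 0.1663] n [0.9051 0.131  0.4045] yaw 8.2 tilt 23.9 rms 0.0021
 zmax 0.0188 0.0185
  dz 0.000 n41 width 0.0272 mid world [0.552  0.2259 0.1798]
  dz 0.008 n13 width 0.0240 mid world [0.5547 0.2296 0.1725]
  dz 0.032 n24 width 0.0675 mid world [0.5641 0.2324 0.1506]
  dz 0.040 n7 width 0.0711 mid world [0.5667 0.237  0.1432]
easel [0.5772 0.2355] [0.2163 0.2095] 2.0604429244995117
scene bright t groups [(np.float64(-0.1542), np.float64(0.2267), 831)]
 axis s,z,slope [0.6764 0.1397 0.0013] tm 0.0172 rms 0.0009
top bright t groups [(np.float64(-0.1544), np.float64(-0.1344), 20), (np.float64(-0.1157), np.float64(0.0916), 237), (np.float64(0.1355), np.float64(0.2262), 191)]
 axis s,z,slope [6.758e-01 1.409e-01 4.000e-04] tm 0.0358 rms 0.0016
```

```bash
cat > fit.py <<'E'
from h import *
from scipy.optimize import minimize
D={n:np.load(n+"0.npz") for n in("scene","top")}
def outl():
    a=np.linspace(0,np.pi,25); R,r=58,34
    o=[(58,0),(58,62)]+[(R*np.cos(x),62+R*np.sin(x)) for x in a if R*np.sin(x)<57.9 or 1]+[(-58,0),(-34,0)]+[(r*np.cos(np.pi-x),62+r*np.sin(np.pi-x)) for x in a]+[(34,0)]
    return np.array(o)/1000
O=outl(); TAB=np.array([(17,110),(17,145),(-17,145),(-17,110)])/1000
def pose(p):
    x,y,z,yaw,tilt=p; n=np.array([np.cos(yaw)*np.cos(tilt),np.sin(yaw)*np.cos(tilt),np.sin(tilt)]); yy=np.array([-np.sin(yaw),np.cos(yaw),0]); return np.c_[n,yy,np.cross(n,yy)],np.array([x,y,z])
SS=8
def render(n,p,b):
    R,o=pose(p); m=np.zeros(((b[1]-b[0])*SS,(b[3]-b[2])*SS),np.uint8)
    for xo in(-.004,-.002,0,.002,.004):
        for Q in(O,TAB):
            X=np.c_[np.full(len(Q),xo),Q]@R.T+o; u=(proj(n,X)+.5-[b[2],b[0]])*SS
            t=np.zeros_like(m); cv2.fillPoly(t,[np.round(u).astype(np.int32)],1); m|=t
    return cv2.resize(m.astype(np.float32),None,fx=1/SS,fy=1/SS,interpolation=cv2.INTER_AREA)
B={"scene":(135,225,310,385),"top":(175,235,150,230)}
E
python3 - <<'E'
from fit import *
M={}
for n,b in B.items():
    P=D[n]["P"][b[0]:b[1],b[2]:b[3]]; im=D[n]["im"][b[0]:b[1],b[2]:b[3]].astype(float)
    s=(im[...,2]-im[...,0]); M[n]=(1/(1+np.exp(-(s+5)/8)))  # soft blueness
    k=(M[n]>.5)&(P[...,2]<.04)&(P[...,2]>0); M[n][k]=0
def cost(q,ns):
    p=[q[0],q[1],q[2],q[3],q[4]]; c=0
    for n in ns:
        r=cv2.GaussianBlur(render(n,p,B[n]),(0,0),.8); c+=1-(r*M[n]).sum()/np.sqrt((r**2).sum()*(M[n]**2).sum())
    return c
z0=np.array([.627,.232,.047,.165,.436])
for ns in(["scene","top"],["scene"],["top"]):
    def f(q): return cost(q,ns)+ (0.2*((q[2]-.047)/.005)**2+.2*((q[4]-.436)/.03)**2)*.1+.01*((q[3]-.165)/.03)**2
    sim=np.vstack([z0]+[z0+d for d in np.diag([.006,.006,.004,.05,.02])])
    o=minimize(f,z0,method="Nelder-Mead",options=dict(initial_simplex=sim,xatol=1e-4,fatol=1e-5,maxiter=300))
    R,t=pose(o.x); print(ns,o.x.round(4),o.fun.round(4),"tab",(t+R@[0,0,.138]).round(4),"z",R[:,2].round(3))
    if len(ns)==2: best=o.x
out=[]
for n,b in B.items():
    im=cv2.resize(D[n]["im"][b[0]:b[1],b[2]:b[3]],None,fx=5,fy=5); r=cv2.resize(render(n,best,b),None,fx=5,fy=5)
    cs,_=cv2.findContours((r>.5).astype(np.uint8),cv2.RETR_LIST,cv2.CHAIN_APPROX_NONE); cv2.drawContours(im,cs,-1,(255,0,0),1); out.append(np.vstack([im,np.zeros((450-im.shape[0],im.shape[1],3),np.uint8)]))
cv2.imwrite("pics/fit.png",np.hstack(out)[...,::-1])
u=np.array([.325,.9457])
for n,b in(("scene",(265,300,205,255)),("top",(165,190,360,392))):
    P=D[n]["P"][b[0]:b[1],b[2]:b[3]]; I=D[n]["im"][b[0]:b[1],b[2]:b[3]].mean(2); s=P[...,:2]@[u[1],-u[0]]; m=(P[...,2]>.135)&(P[...,2]<.165)&(abs(s-.676)<.009); t=(P[...,:2]@u)[m]; i=I[m]; w=np.clip(i-np.median(i)-5,0,None); w*=abs(t-.036)<.02
    print(n,"groove t",(w*t).sum()/w.sum(),"sd",np.sqrt((w*t*t).sum()/w.sum()-((w*t).sum()/w.sum())**2))
E
```

```text
Traceback (most recent call last):
  File "fit.py", line 16, in render
    X=np.c_[np.full(len(Q),xo),Q]@R.T+o; u=(proj(n,X)+.5-[b[2],b[0]])*SS
                                            ~~~~^^^^^
  File "h.py", line 12, in proj
    c=viewer.get_calibration(name); X=np.atleast_2d(X)
ValueError: time passes only in moves, steps and waits
```

Request:
arm_command(increments=[{"dx": 3.5, "dy": -3.1, "dz": -1, "wz": -0.13, "grip": 6}, {"dx": 7, "dy": -6.2, "dz": -2, "wz": -0.26, "grip": 6}, {"dx": 10.5, "dy": -9.3, "dz": -3, "wz": -0.4, "grip": 6}, {"dx": 14, "dy": -12.4, "dz": -4, "wz": -0.53, "grip": 6}, {"dx": 17.5, "dy": -15.5, "dz": -5, "wz": -0.66, "grip": 6}, {"dx": 21, "dy": -18.6, "dz": -5, "wz": -0.8, "grip": 6}, {"dx": 24.5, "dy": -21.7, "dz": -5, "wz": -0.94, "grip": 6}, {"dx": 28, "dy": -24.8, "dz": -5, "wz": -1.07, "grip": 6}, {"dx": 31.5, "dy": -27.9, "dz": -5, "wz": -1.2, "grip": 6}, {"dx": 34.8, "dy": -30.9, "dz": -5, "wz": -1.336, "grip": 6}])

```text
validation failed for argument at $.in...
```

```bash
sed -i 's/^def proj/_c={}\ndef cal(n):\n    if n not in _c: _c[n]=viewer.get_calibration(n)\n    return _c[n]\ndef proj/; s/c=viewer.get_calibration(name); X=/c=cal(name); X=/' h.py
cat > run.py <<'E'
from fit import *
M={}
for n,b in B.items():
    P=D[n]["P"][b[0]:b[1],b[2]:b[3]]; im=D[n]["im"][b[0]:b[1],b[2]:b[3]].astype(float)
    s=(im[...,2]-im[...,0]); M[n]=(1/(1+np.exp(-(s+5)/8)))
    k=(M[n]>.5)&(P[...,2]<.04)&(P[...,2]>0); M[n][k]=0
def cost(q,ns):
    c=0
    for n in ns:
        r=cv2.GaussianBlur(render(n,q,B[n]),(0,0),.8); c+=1-(r*M[n]).sum()/np.sqrt((r**2).sum()*(M[n]**2).sum())
    return c
z0=np.array([.627,.232,.047,.165,.436])
for ns in(["scene","top"],["scene"],["top"]):
    def f(q): return cost(q,ns)+ (0.2*((q[2]-.047)/.005)**2+.2*((q[4]-.436)/.03)**2)*.1+.01*((q[3]-.165)/.03)**2
    sim=np.vstack([z0]+[z0+d for d in np.diag([.006,.006,.004,.05,.02])])
    o=minimize(f,z0,method="Nelder-Mead",options=dict(initial_simplex=sim,xatol=1e-4,fatol=1e-5,maxiter=250))
    R,t=pose(o.x); print(ns,o.x.round(4),round(o.fun,4),"tab",(t+R@[0,0,.138]).round(4),"z",R[:,2].round(3))
    if len(ns)==2: best=o.x
out=[]
for n,b in B.items():
    im=cv2.resize(D[n]["im"][b[0]:b[1],b[2]:b[3]],None,fx=5,fy=5); r=cv2.resize(render(n,best,b),None,fx=5,fy=5)
    cs,_=cv2.findContours((r>.5).astype(np.uint8),cv2.RETR_LIST,cv2.CHAIN_APPROX_NONE); cv2.drawContours(im,cs,-1,(255,0,0),1); out.append(np.vstack([im,np.zeros((450-im.shape[0],im.shape[1],3),np.uint8)]))
cv2.imwrite("pics/fit.png",np.hstack(out)[...,::-1])
u=np.array([.325,.9457])
for n,b in(("scene",(265,300,205,255)),("top",(165,190,360,392))):
    P=D[n]["P"][b[0]:b[1],b[2]:b[3]]; I=D[n]["im"][b[0]:b[1],b[2]:b[3]].mean(2); s=P[...,:2]@[u[1],-u[0]]; m=(P[...,2]>.135)&(P[...,2]<.165)&(abs(s-.676)<.009); t=(P[...,:2]@u)[m]; i=I[m]; w=np.clip(i-np.median(i)-5,0,None); w*=abs(t-.036)<.02
    print(n,"groove t",(w*t).sum()/w.sum(),"sd",np.sqrt((w*t*t).sum()/w.sum()-((w*t).sum()/w.sum())**2))
E
python3 run.py
```

```text
['scene', 'top'] [0.6096 0.237  0.0476 0.181  0.424 ] 0.1981 tab [0.5538 0.2268 0.1734] z [-0.405 -0.074  0.911]
['scene'] [0.6098 0.2378 0.0463 0.1759 0.4309] 0.1215 tab [0.5531 0.2277 0.1717] z [-0.411 -0.073  0.909]
['top'] [0.6095 0.2375 0.0469 0.1731 0.4249] 0.0758 tab [0.5534 0.2277 0.1727] z [-0.406 -0.071  0.911]
scene groove t 0.03536951429993043 sd 0.0053582658264399
top groove t 0.03505799923243212 sd 0.0038420213374499874
```

View pics/fit.png

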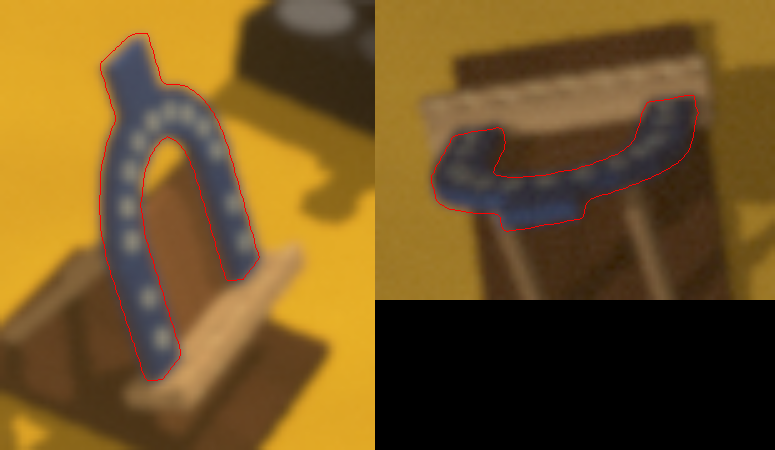

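The outlines fit tightly in both views: tab at (0.5535, 0.2275, 0.172), 116 mm model size, so this is the smallest horseshoe. Next I'll retry the move with every key given.

Request:
arm_command(increments=[{"dx": 17.5, "dy": -15.5, "dz": -5.0, "wx": 0.0, "wy": 0.0, "wz": -0.66, "grip": 6.0}, {"dx": 17.5, "dy": -15.5, "dz": -5.0, "wx": 0.0, "wy": 0.0, "wz": -0.66, "grip": 6.0}, {"dx": 17.5, "dy": -15.5, "dz": -5.0, "wx": 0.0, "wy": 0.0, "wz": -0.66, "grip": 6.0}, {"dx": 17.5, "dy": -15.5, "dz": -5.0, "wx": 0.0, "wy": 0.0, "wz": -0.66, "grip": 6.0}, {"dx": 17.5, "dy": -15.5, "dz": -5.0, "wx": 0.0, "wy": 0.0, "wz": -0.66, "grip": 6.0}, {"dx": 34.8, "dy": -30.9, "dz": -5.0, "wx": 0.0, "wy": 0.0, "wz": -1.336, "grip": 6.0}, {"dx": 34.8, "dy": -30.9, "dz": -5.0, "wx": 0.0, "wy": 0.0, "wz": -1.336, "grip": 6.0}, {"dx": 34.8, "dy": -30.9, "dz": -5.0, "wx": 0.0, "wy": 0.0, "wz": -1.336, "grip": 6.0}, {"dx": 34.8, "dy": -30.9, "dz": -5.0, "wx": 0.0, "wy": 0.0, "wz": -1.336, "grip": 6.0}, {"dx": 34.8, "dy": -30.9, "dz": -5.0, "wx": 0.0, "wy": 0.0, "wz": -1.336, "grip": 6.0}])

```text
clock: 1.1
eef_pos: [0.3954, -0.0376, 0.2811]
tool_rot: [0.644, 0.765, 0.0, -0.0]
ft_force: [-0.0, -1.1, -0.0]
grip_width: 0.0599
grasp_force: 0.0
```

```bash
cat > mv.py <<'E'
from h import *
from scipy.spatial.transform import Rotation as Ro
def inc(p,z,y):
    o=monitor.get_obs(); R0=Ro.from_quat(o["tool_rot"]).as_matrix(); z=np.array(z,float); z/=np.linalg.norm(z); y=np.array(y,float); y-=z*(y@z); y/=np.linalg.norm(y)
    R=np.c_[np.cross(y,z),y,z]; d=R0.T@(np.array(p)-o["eef_pos"])*100; w=Ro.from_matrix(R0.T@R).as_rotvec()
    print("d cm",d.round(2),"w",w.round(4),"deg",np.degrees(np.linalg.norm(w)).round(1),"clock",o["clock"],"q",o["joint_pos"].round(2),"F",o["ft_force"].round(2),o["ft_torque"].round(2),"eef",o["eef_pos"].round(4))
E
python3 - <<'E'
from mv import *
zh=np.array([-.411,-.073,.909]); n=[np.cos(.175),np.sin(.175),.47]; tab=np.array([.5535,.2275,.1715])
inc(tab+zh*.07,-zh,n)
E
```

```text
d cm [23.4  17.19  4.61] w [-4.305e-01  3.000e-04 -3.000e-03] deg 24.7 clock 1.1 q [-0.1   0.02 -0.13  1.43  0.    1.3 ] F [-0.04 -1.11 -0.04] [-0.06 -0.03 -0.01] eef [ 0.3954 -0.0376  0.2811]
```

Request:
arm_command(increments=[{"dx": 12.0, "dy": 8.6, "dz": 0.0, "wx": -0.3, "wy": 0.0, "wz": 0.0, "grip": 6.0}, {"dx": 12.0, "dy": 8.6, "dz": 0.0, "wx": -0.3, "wy": 0.0, "wz": 0.0, "grip": 6.0}, {"dx": 12.0, "dy": 8.6, "dz": 0.0, "wx": -0.3, "wy": 0.0, "wz": 0.0, "grip": 6.0}, {"dx": 23.4, "dy": 17.2, "dz": 4.6, "wx": -0.43, "wy": 0.0, "wz": 0.0, "grip": 6.0}, {"dx": 23.4, "dy": 17.2, "dz": 4.6, "wx": -0.43, "wy": 0.0, "wz": 0.0, "grip": 6.0}, {"dx": 23.4, "dy": 17.2, "dz": 4.6, "wx": -0.43, "wy": 0.0, "wz": 0.0, "grip": 6.0}, {"dx": 23.4, "dy": 17.2, "dz": 4.6, "wx": -0.43, "wy": 0.0, "wz": 0.0, "grip": 6.0}, {"dx": 23.4, "dy": 17.2, "dz": 4.6, "wx": -0.43, "wy": 0.0, "wz": 0.0, "grip": 6.0}])

```text
clock: 1.9
eef_pos: [0.5252, 0.2192, 0.2332]
tool_rot: [0.631, 0.746, 0.161, 0.137]
ft_force: [-0.4, -0.8, 0.3]
grip_width: 0.0599
grasp_force: 0.0
```

```bash
python3 - <<'E'
from mv import *
zh=np.array([-.411,-.073,.909]); n=[np.cos(.175),np.sin(.175),.47]; tab=np.array([.5535,.2275,.1715])
inc(tab-zh*.019,-zh,n)
E
```

```text
d cm [0.36 0.12 8.73] w [-0.0046  0.005  -0.0067] deg 0.5 clock 1.9 q [ 0.46  0.08 -0.28  0.8  -0.12  1.84] F [-0.45 -0.76  0.31] [-0.1   0.37 -0.04] eef [0.5252 0.2192 0.2332]
```

Request:
arm_command(increments=[{"dx": 0.3, "dy": 0.1, "dz": 2.0, "wx": 0.0, "wy": 0.0, "wz": 0.0, "grip": 6.0}, {"dx": 0.3, "dy": 0.1, "dz": 4.0, "wx": 0.0, "wy": 0.0, "wz": 0.0, "grip": 6.0}, {"dx": 0.3, "dy": 0.1, "dz": 6.0, "wx": 0.0, "wy": 0.0, "wz": 0.0, "grip": 6.0}, {"dx": 0.3, "dy": 0.1, "dz": 7.5, "wx": 0.0, "wy": 0.0, "wz": 0.0, "grip": 6.0}, {"dx": 0.3, "dy": 0.1, "dz": 8.6, "wx": 0.0, "wy": 0.0, "wz": 0.0, "grip": 5.0}, {"dx": 0.3, "dy": 0.1, "dz": 8.6, "wx": 0.0, "wy": 0.0, "wz": 0.0, "grip": 3.0}, {"dx": 0.3, "dy": 0.1, "dz": 8.6, "wx": 0.0, "wy": 0.0, "wz": 0.0, "grip": 3.0}, {"dx": 0.3, "dy": 0.1, "dz": 8.6, "wx": 0.0, "wy": 0.0, "wz": 0.0, "grip": 3.0}])

```text
clock: 2.7
eef_pos: [0.5623, 0.2275, 0.1589]
tool_rot: [0.632, 0.745, 0.164, 0.138]
ft_force: [-0.1, 0.0, -0.2]
grip_width: 0.0298
grasp_force: 0.0
```

```bash
python3 - <<'E'
from mv import *
zh=np.array([-.411,-.073,.909]); n=[np.cos(.175),np.sin(.175),.47]; tab=np.array([.5535,.2275,.1715])
inc(tab-zh*.019,-zh,n)
o=[]
for nme,b in(("scene",(110,220,290,390)),("top",(165,265,145,260))):
    im,d=viewer.camera(nme); o.append(cv2.resize(im[b[0]:b[1],b[2]:b[3]],(390,390),interpolation=cv2.INTER_CUBIC))
cv2.imwrite("pics/g1.png",np.hstack(o)[...,::-1])
E
```

```text
d cm [ 0.15 -0.27  0.39] w [ 0.0014  0.0042 -0.0097] deg 0.6 clock 2.7 q [ 0.44  0.21 -0.33  0.61 -0.11  1.82] F [-0.13  0.   -0.17] [-0.06  0.43  0.01] eef [0.5623 0.2275 0.1589]
```

View pics/g1.png

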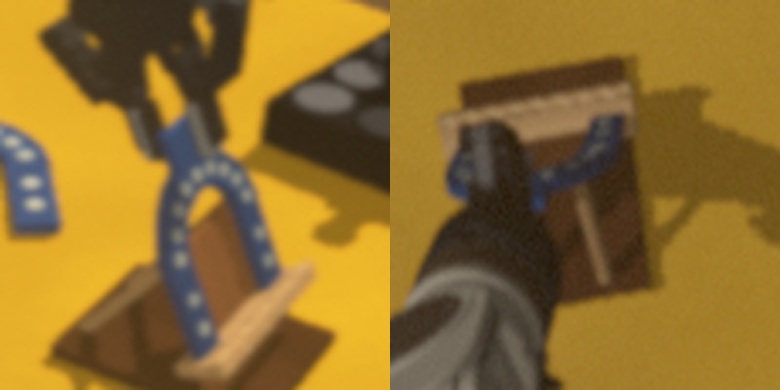

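Fingers straddle the tab (scene crop (180,135)). I'll correct the small offset and close.

Request:
arm_command(increments=[{"dx": 0.15, "dy": -0.25, "dz": 0.35, "wx": 0.0, "wy": 0.0, "wz": -0.01, "grip": 2.0}, {"dx": 0.15, "dy": -0.25, "dz": 0.35, "wx": 0.0, "wy": 0.0, "wz": -0.01, "grip": 1.5}, {"dx": 0.15, "dy": -0.25, "dz": 0.35, "wx": 0.0, "wy": 0.0, "wz": -0.01, "grip": 1.2}, {"dx": 0.15, "dy": -0.25, "dz": 0.35, "wx": 0.0, "wy": 0.0, "wz": -0.01, "grip": 0.9}, {"dx": 0.15, "dy": -0.25, "dz": 0.35, "wx": 0.0, "wy": 0.0, "wz": -0.01, "grip": 0.9}])

```text
clock: 3.3
eef_pos: [0.5609, 0.229, 0.1534]
tool_rot: [0.628, 0.749, 0.162, 0.139]
ft_force: [-0.5, 0.4, 0.2]
grip_width: 0.0089
grasp_force: 0.0
```

```bash
python3 - <<'E'
from mv import *
zh=np.array([-.411,-.073,.909]); n=[np.cos(.175),np.sin(.175),.47]; tab=np.array([.5535,.2275,.1715])
inc(tab-zh*.019,-zh,n); print(monitor.get_obs()["grip_width"])
E
```

```text
d cm [-0.02  0.07 -0.06] w [-0.0004  0.0045  0.001 ] deg 0.3 clock 3.3 q [ 0.45  0.22 -0.34  0.6  -0.12  1.82] F [-0.49  0.4   0.21] [-0.07  0.4   0.01] eef [0.5609 0.229  0.1534]
0.008905864583413402
```

Now grip fully and lift along the tool axis.

Request:
arm_command(increments=[{"dx": 0.0, "dy": 0.0, "dz": 0.0, "wx": 0.0, "wy": 0.0, "wz": 0.0, "grip": 0.0}, {"dx": 0.0, "dy": 0.0, "dz": 0.0, "wx": 0.0, "wy": 0.0, "wz": 0.0, "grip": 0.0}, {"dx": 0.0, "dy": 0.0, "dz": 0.0, "wx": 0.0, "wy": 0.0, "wz": 0.0, "grip": 0.0}, {"dx": 0.0, "dy": 0.0, "dz": 0.0, "wx": 0.0, "wy": 0.0, "wz": 0.0, "grip": 0.0}])

```text
clock: 3.7
eef_pos: [0.5615, 0.2291, 0.154]
tool_rot: [0.628, 0.748, 0.163, 0.139]
ft_force: [2.3, 0.7, 1.4]
grip_width: 0.0071
grasp_force: 59.9
```

Request:
arm_command(increments=[{"dx": 0.0, "dy": 0.0, "dz": -0.5, "wx": 0.0, "wy": 0.0, "wz": 0.0, "grip": 0.0}, {"dx": 0.0, "dy": 0.0, "dz": -1.5, "wx": 0.0, "wy": 0.0, "wz": 0.0, "grip": 0.0}, {"dx": 0.0, "dy": 0.0, "dz": -3.0, "wx": 0.0, "wy": 0.0, "wz": 0.0, "grip": 0.0}, {"dx": 0.0, "dy": 0.0, "dz": -5.0, "wx": 0.0, "wy": 0.0, "wz": 0.0, "grip": 0.0}, {"dx": 0.0, "dy": 0.0, "dz": -8.0, "wx": 0.0, "wy": 0.0, "wz": 0.0, "grip": 0.0}, {"dx": 0.0, "dy": 0.0, "dz": -11.0, "wx": 0.0, "wy": 0.0, "wz": 0.0, "grip": 0.0}, {"dx": 0.0, "dy": 0.0, "dz": -13.0, "wx": 0.0, "wy": 0.0, "wz": 0.0, "grip": 0.0}, {"dx": 0.0, "dy": 0.0, "dz": -15.0, "wx": 0.0, "wy": 0.0, "wz": 0.0, "grip": 0.0}, {"dx": 0.0, "dy": 0.0, "dz": -15.0, "wx": 0.0, "wy": 0.0, "wz": 0.0, "grip": 0.0}])

```text
clock: 4.6
eef_pos: [0.4987, 0.2189, 0.2922]
tool_rot: [0.627, 0.749, 0.163, 0.139]
ft_force: [0.4, 0.8, -2.1]
grip_width: 0.0068
grasp_force: 59.8
```

```bash
python3 - <<'E'
from mv import *
o=monitor.get_obs(); print(o["grip_width"],o["grasp_force"])
g=np.array([.6507,-.1864]); u=np.array([.325,.9457,0])
for y in(u,-u): inc([*g,.153+.023+.10],[0,0,-1],y)
inc([.47,.02,.29],[0,0,-1],[.6,.8,0])
inc([.47,.02,.29],[0,0,-1],[.8,-.6,0])
E
```

```text
0.006833993927556408 59.84547436237335
d cm [-42.55   6.45   4.9 ] w [ 0.3891  0.2329 -1.0468] deg 65.4 clock 4.6 q [ 0.49 -0.01 -0.22  0.95 -0.13  1.85] F [ 0.43  0.84 -2.11] [-0.08  0.47  0.  ] eef [0.4987 0.2189 0.2922]
d cm [-42.55   6.45   4.9 ] w [ 0.2671 -0.4462  2.0396] deg 120.6 clock 4.6 q [ 0.49 -0.01 -0.22  0.95 -0.13  1.85] F [ 0.43  0.84 -2.11] [-0.08  0.47  0.  ] eef [0.4987 0.2189 0.2922]
d cm [-19.09  -5.82  -2.39] w [ 0.4107  0.1655 -0.7396] deg 49.4 clock 4.6 q [ 0.49 -0.01 -0.22  0.95 -0.13  1.85] F [ 0.43  0.84 -2.11] [-0.08  0.47  0.  ] eef [0.4987 0.2189 0.2922]
d cm [-19.09  -5.82  -2.39] w [ 0.4093 -0.1741  0.8061] deg 52.8 clock 4.6 q [ 0.49 -0.01 -0.22  0.95 -0.13  1.85] F [ 0.43  0.84 -2.11] [-0.08  0.47  0.  ] eef [0.4987 0.2189 0.2922]
```

Request:
arm_command(increments=[{"dx": -2.0, "dy": 1.0, "dz": -1.0, "wx": 0.04, "wy": 0.02, "wz": -0.1, "grip": 0.0}, {"dx": -6.0, "dy": 2.0, "dz": -1.5, "wx": 0.08, "wy": 0.05, "wz": -0.2, "grip": 0.0}, {"dx": -10.5, "dy": 3.0, "dz": -1.5, "wx": 0.12, "wy": 0.07, "wz": -0.31, "grip": 0.0}, {"dx": -15.0, "dy": 4.0, "dz": -1.0, "wx": 0.16, "wy": 0.09, "wz": -0.42, "grip": 0.0}, {"dx": -20.0, "dy": 5.0, "dz": -0.5, "wx": 0.2, "wy": 0.12, "wz": -0.53, "grip": 0.0}, {"dx": -25.0, "dy": 6.0, "dz": 0.0, "wx": 0.24, "wy": 0.14, "wz": -0.64, "grip": 0.0}, {"dx": -30.0, "dy": 6.8, "dz": 0.5, "wx": 0.28, "wy": 0.17, "wz": -0.75, "grip": 0.0}, {"dx": -35.0, "dy": 7.5, "dz": 0.8, "wx": 0.32, "wy": 0.19, "wz": -0.86, "grip": 0.0}, {"dx": -39.5, "dy": 8.0, "dz": 0.9, "wx": 0.36, "wy": 0.215, "wz": -0.96, "grip": 0.0}, {"dx": -42.5, "dy": 8.3, "dz": 0.9, "wx": 0.389, "wy": 0.233, "wz": -1.047, "grip": 0.0}])

```text
clock: 5.6
eef_pos: [0.6507, -0.1898, 0.3141]
tool_rot: [0.165, 0.986, -0.001, -0.004]
ft_force: [1.0, -0.6, -2.0]
grip_width: 0.0072
grasp_force: 59.8
```

Request:
arm_command(increments=[{"dx": 0.0, "dy": 0.0, "dz": 0.0, "wx": 0.0, "wy": 0.0, "wz": 0.0, "grip": 0.0}, {"dx": 0.0, "dy": 0.0, "dz": 0.0, "wx": 0.0, "wy": 0.0, "wz": 0.0, "grip": 0.0}, {"dx": 0.0, "dy": 0.0, "dz": 0.0, "wx": 0.0, "wy": 0.0, "wz": 0.0, "grip": 0.0}, {"dx": 0.0, "dy": 0.0, "dz": 0.0, "wx": 0.0, "wy": 0.0, "wz": 0.0, "grip": 0.0}])

```text
clock: 6.0
eef_pos: [0.6503, -0.1846, 0.3186]
tool_rot: [0.164, 0.986, -0.001, -0.001]
ft_force: [-0.5, -0.1, -0.8]
grip_width: 0.0066
grasp_force: 59.8
```

```bash
python3 - <<'E'
from mv import *
g=np.array([.6507,-.1864]); u=np.array([.325,.9457,0])
inc([*g,.32],[0,0,-1],u)
o=[]
for nme,b in(("scene",(140,320,90,330)),("top",(80,260,270,510))):
    im,d=viewer.camera(nme); np.savez(nme+"1.npz",im=im,d=d,P=pts(nme,d)); o.append(cv2.resize(im[b[0]:b[1],b[2]:b[3]],(400,300),interpolation=cv2.INTER_CUBIC))
cv2.imwrite("pics/g2.png",np.hstack(o)[...,::-1])
E
```

```text
d cm [-0.09 -0.16 -0.14] w [-0.0017 -0.0014  0.0006] deg 0.1 clock 6.0 q [-0.28  0.64  0.85  1.78 -0.    0.05] F [-0.46 -0.07 -0.76] [-0.    0.06 -0.02] eef [ 0.6503 -0.1846  0.3186]
```

View pics/g2.png

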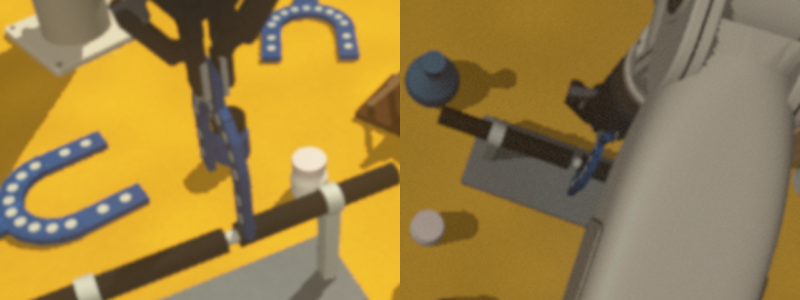

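Held upright and square above the bar; the groove shows at scene crop (233,236). I'll measure the held shoe's plane against the groove.

```bash
python3 - <<'E'
from mv import *
u=np.array([.325,.9457,0]); v=np.array([.9457,-.325,0])
for n,b in(("scene",(170,295,200,250)),("top",(130,210,360,410))):
    D=np.load(n+"1.npz"); P=D["P"][b[0]:b[1],b[2]:b[3]]; im=D["im"][b[0]:b[1],b[2]:b[3]].astype(int)
    m=(P[...,2]>.185)&(P[...,2]<.33)&(im[...,2]>im[...,0]+8); m=cv2.erode(m.astype(np.uint8),np.ones((2,2)))>0
    Q=P[m]; Q=Q[abs(Q@u-np.median(Q@u))<.015]
    cc=Q.mean(0); nn=np.linalg.svd(Q-cc,full_matrices=False)[2][2]; nn*=np.sign(nn@u); k=abs((Q-cc)@nn)<.003; Q=Q[k]; cc=Q.mean(0); nn=np.linalg.svd(Q-cc,full_matrices=False)[2][2]; nn*=np.sign(nn@u)
    t=Q@u; s=Q@v; z=Q[:,2]
    print(n,len(Q),"n",nn.round(3),"n.u",(nn@u).round(4),"n.v",(nn@v).round(3),"nz",nn[2].round(3),"t med",np.percentile(t,[5,50,95]).round(4),"rms",((Q-cc)@nn).std().round(4),"s",np.percentile(s,[1,99]).round(4),"z",np.percentile(z,[1,99]).round(4), "c",cc.round(4))
E
```

```text
scene 234 n [0.324 0.946 0.005] n.u 1.0 n.v -0.001 nz 0.005 t med [0.0339 0.0363 0.0389] rms 0.0015 s [0.6922 0.7343] z [0.2058 0.3262] c [ 0.6903 -0.1989  0.2903]
top 98 n [0.233 0.967 0.101] n.u 0.9904 n.v -0.094 nz 0.101 t med [0.0342 0.0372 0.04  ] rms 0.0017 s [0.6172 0.6584] z [0.2533 0.3227] c [ 0.6132 -0.1715  0.2996]
```

Request:
arm_command(increments=[{"dx": -0.1, "dy": -0.16, "dz": 1.0, "wx": 0.0, "wy": 0.0, "wz": 0.0, "grip": 0.0}, {"dx": -0.1, "dy": -0.16, "dz": 3.0, "wx": 0.0, "wy": 0.0, "wz": 0.0, "grip": 0.0}, {"dx": -0.1, "dy": -0.16, "dz": 5.5, "wx": 0.0, "wy": 0.0, "wz": 0.0, "grip": 0.0}, {"dx": -0.1, "dy": -0.16, "dz": 8.0, "wx": 0.0, "wy": 0.0, "wz": 0.0, "grip": 0.0}, {"dx": -0.1, "dy": -0.16, "dz": 10.0, "wx": 0.0, "wy": 0.0, "wz": 0.0, "grip": 0.0}, {"dx": -0.1, "dy": -0.16, "dz": 11.5, "wx": 0.0, "wy": 0.0, "wz": 0.0, "grip": 0.0}, {"dx": -0.1, "dy": -0.16, "dz": 12.5, "wx": 0.0, "wy": 0.0, "wz": 0.0, "grip": 0.0}, {"dx": -0.1, "dy": -0.16, "dz": 12.8, "wx": 0.0, "wy": 0.0, "wz": 0.0, "grip": 0.0}, {"dx": -0.1, "dy": -0.16, "dz": 12.8, "wx": 0.0, "wy": 0.0, "wz": 0.0, "grip": 0.0}, {"dx": -0.1, "dy": -0.16, "dz": 12.8, "wx": 0.0, "wy": 0.0, "wz": 0.0, "grip": 0.0}])

```text
clock: 7.1
eef_pos: [0.6514, -0.1881, 0.1912]
tool_rot: [0.165, 0.986, -0.001, -0.0]
ft_force: [0.8, 0.0, -1.8]
grip_width: 0.007
grasp_force: 59.8
```

```bash
python3 - <<'E'
from mv import *
inc([.6507,-.1864,.176],[0,0,-1],[.325,.9457,0])
o=[]
for nme,b in(("scene",(190,340,150,310)),("top",(120,240,320,448))):
    im,d=viewer.camera(nme); np.savez(nme+"2.npz",im=im,d=d,P=pts(nme,d)); o.append(cv2.resize(im[b[0]:b[1],b[2]:b[3]],(400,375),interpolation=cv2.INTER_CUBIC))
cv2.imwrite("pics/g3.png",np.hstack(o)[...,::-1])
E
```

```text
d cm [0.13 0.14 1.52] w [-0.002   0.0003 -0.0006] deg 0.1 clock 7.1 q [-0.28  0.63  0.49  1.44 -0.    0.05] F [ 0.77  0.02 -1.76] [0.01 0.04 0.01] eef [ 0.6514 -0.1881  0.1912]
```

View pics/g3.png

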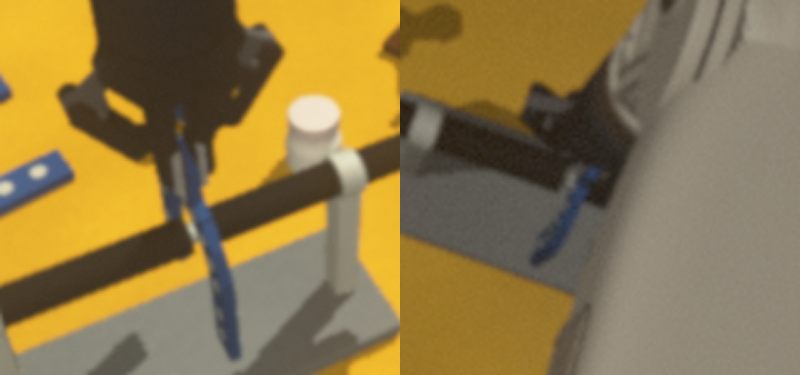

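Request:
arm_command(increments=[{"dx": 0.1, "dy": 0.1, "dz": 0.4, "wx": 0.0, "wy": 0.0, "wz": 0.0, "grip": 0.0}, {"dx": 0.1, "dy": 0.1, "dz": 0.7, "wx": 0.0, "wy": 0.0, "wz": 0.0, "grip": 0.0}, {"dx": 0.1, "dy": 0.1, "dz": 0.9, "wx": 0.0, "wy": 0.0, "wz": 0.0, "grip": 0.0}, {"dx": 0.1, "dy": 0.1, "dz": 1.0, "wx": 0.0, "wy": 0.0, "wz": 0.0, "grip": 0.0}, {"dx": 0.1, "dy": 0.1, "dz": 1.1, "wx": 0.0, "wy": 0.0, "wz": 0.0, "grip": 0.0}, {"dx": 0.1, "dy": 0.1, "dz": 1.1, "wx": 0.0, "wy": 0.0, "wz": 0.0, "grip": 0.0}])

```text
clock: 7.8
eef_pos: [0.6502, -0.1869, 0.1787]
tool_rot: [0.165, 0.986, -0.001, -0.001]
ft_force: [-0.2, -0.6, -0.8]
grip_width: 0.0067
grasp_force: 59.8
```

```bash
python3 - <<'E'
from mv import *
inc([.6507,-.1864,.176],[0,0,-1],[.325,.9457,0])
E
```

```text
d cm [-0.04  0.06  0.27] w [-0.0022 -0.0021 -0.0008] deg 0.2 clock 7.8 q [-0.28  0.63  0.46  1.41 -0.    0.05] F [-0.16 -0.59 -0.77] [ 0.01  0.06 -0.05] eef [ 0.6502 -0.1869  0.1787]
```

Request:
arm_command(increments=[{"dx": 0.0, "dy": 0.05, "dz": 0.1, "wx": 0.0, "wy": 0.0, "wz": 0.0, "grip": 0.0}, {"dx": 0.0, "dy": 0.05, "dz": 0.15, "wx": 0.0, "wy": 0.0, "wz": 0.0, "grip": 0.0}, {"dx": 0.0, "dy": 0.05, "dz": 0.2, "wx": 0.0, "wy": 0.0, "wz": 0.0, "grip": 0.0}, {"dx": 0.0, "dy": 0.05, "dz": 0.25, "wx": 0.0, "wy": 0.0, "wz": 0.0, "grip": 0.0}, {"dx": 0.0, "dy": 0.05, "dz": 0.3, "wx": 0.0, "wy": 0.0, "wz": 0.0, "grip": 0.0}, {"dx": 0.0, "dy": 0.05, "dz": 0.3, "wx": 0.0, "wy": 0.0, "wz": 0.0, "grip": 0.0}])

```text
clock: 8.4
eef_pos: [0.6503, -0.1864, 0.1757]
tool_rot: [0.165, 0.986, -0.001, -0.001]
ft_force: [0.2, 0.0, -0.8]
grip_width: 0.007
grasp_force: 59.8
```

Request:
arm_command(increments=[{"dx": 0.0, "dy": 0.0, "dz": 0.05, "wx": 0.0, "wy": 0.0, "wz": 0.0, "grip": 0.0}, {"dx": 0.0, "dy": 0.0, "dz": 0.1, "wx": 0.0, "wy": 0.0, "wz": 0.0, "grip": 0.0}, {"dx": 0.0, "dy": 0.0, "dz": 0.15, "wx": 0.0, "wy": 0.0, "wz": 0.0, "grip": 0.0}, {"dx": 0.0, "dy": 0.0, "dz": 0.15, "wx": 0.0, "wy": 0.0, "wz": 0.0, "grip": 0.0}])

```text
clock: 8.8
eef_pos: [0.6503, -0.1864, 0.1742]
tool_rot: [0.165, 0.986, -0.001, -0.001]
ft_force: [-0.2, 0.1, -1.7]
grip_width: 0.0068
grasp_force: 59.8
```

Request:
arm_command(increments=[{"dx": 0.0, "dy": 0.0, "dz": 0.05, "wx": 0.0, "wy": 0.0, "wz": 0.0, "grip": 0.0}, {"dx": 0.0, "dy": 0.0, "dz": 0.1, "wx": 0.0, "wy": 0.0, "wz": 0.0, "grip": 0.0}, {"dx": 0.0, "dy": 0.0, "dz": 0.1, "wx": 0.0, "wy": 0.0, "wz": 0.0, "grip": 0.0}])

```text
clock: 9.1
eef_pos: [0.6503, -0.1864, 0.1732]
tool_rot: [0.165, 0.986, -0.001, -0.001]
ft_force: [0.4, -0.4, -0.3]
grip_width: 0.007
grasp_force: 59.8
```

Request:
arm_command(increments=[{"dx": 0.0, "dy": 0.0, "dz": 0.05, "wx": 0.0, "wy": 0.0, "wz": 0.0, "grip": 0.0}, {"dx": 0.0, "dy": 0.0, "dz": 0.1, "wx": 0.0, "wy": 0.0, "wz": 0.0, "grip": 0.0}, {"dx": 0.0, "dy": 0.0, "dz": 0.1, "wx": 0.0, "wy": 0.0, "wz": 0.0, "grip": 0.0}])

```text
clock: 9.4
eef_pos: [0.6503, -0.1864, 0.1722]
tool_rot: [0.165, 0.986, -0.001, -0.001]
ft_force: [0.4, 0.3, -1.6]
grip_width: 0.0074
grasp_force: 59.8
```

Request:
arm_command(increments=[{"dx": 0.0, "dy": 0.0, "dz": 0.05, "wx": 0.0, "wy": 0.0, "wz": 0.0, "grip": 0.0}, {"dx": 0.0, "dy": 0.0, "dz": 0.1, "wx": 0.0, "wy": 0.0, "wz": 0.0, "grip": 0.0}, {"dx": 0.0, "dy": 0.0, "dz": 0.1, "wx": 0.0, "wy": 0.0, "wz": 0.0, "grip": 0.0}])

```text
clock: 9.7
eef_pos: [0.6503, -0.1864, 0.1713]
tool_rot: [0.165, 0.986, -0.001, -0.001]
ft_force: [-0.0, 0.7, -1.5]
grip_width: 0.007
grasp_force: 59.8
```

Request:
arm_command(increments=[{"dx": 0.0, "dy": 0.0, "dz": 0.05, "wx": 0.0, "wy": 0.0, "wz": 0.0, "grip": 0.0}, {"dx": 0.0, "dy": 0.0, "dz": 0.05, "wx": 0.0, "wy": 0.0, "wz": 0.0, "grip": 0.0}])

```text
clock: 9.9
eef_pos: [0.6503, -0.1864, 0.1708]
tool_rot: [0.165, 0.986, -0.001, -0.001]
ft_force: [-0.6, -0.1, -1.7]
grip_width: 0.0071
grasp_force: 59.8
```

Request:
arm_command(increments=[{"dx": 0.0, "dy": 0.0, "dz": 0.05, "wx": 0.0, "wy": 0.0, "wz": 0.0, "grip": 0.0}, {"dx": 0.0, "dy": 0.0, "dz": 0.05, "wx": 0.0, "wy": 0.0, "wz": 0.0, "grip": 0.0}])

```text
clock: 10.1
eef_pos: [0.6503, -0.1864, 0.1703]
tool_rot: [0.165, 0.986, -0.001, -0.001]
ft_force: [-0.1, 0.1, -0.4]
grip_width: 0.007
grasp_force: 59.8
```

Request:
arm_command(increments=[{"dx": 0.0, "dy": 0.0, "dz": 0.05, "wx": 0.0, "wy": 0.0, "wz": 0.0, "grip": 0.0}, {"dx": 0.0, "dy": 0.0, "dz": 0.05, "wx": 0.0, "wy": 0.0, "wz": 0.0, "grip": 0.0}])

```text
clock: 10.3
eef_pos: [0.6503, -0.1864, 0.1698]
tool_rot: [0.165, 0.986, -0.001, -0.001]
ft_force: [-0.2, -0.3, -1.1]
grip_width: 0.0063
grasp_force: 59.8
```

Request:
arm_command(increments=[{"dx": 0.0, "dy": 0.0, "dz": 0.05, "wx": 0.0, "wy": 0.0, "wz": 0.0, "grip": 0.0}, {"dx": 0.0, "dy": 0.0, "dz": 0.05, "wx": 0.0, "wy": 0.0, "wz": 0.0, "grip": 0.0}])

```text
clock: 10.5
eef_pos: [0.6504, -0.1864, 0.1693]
tool_rot: [0.165, 0.986, -0.001, -0.001]
ft_force: [-0.8, 0.1, -1.3]
grip_width: 0.0069
grasp_force: 59.8
```

Request:
arm_command(increments=[{"dx": 0.0, "dy": 0.0, "dz": 0.05, "wx": 0.0, "wy": 0.0, "wz": 0.0, "grip": 0.0}, {"dx": 0.0, "dy": 0.0, "dz": 0.05, "wx": 0.0, "wy": 0.0, "wz": 0.0, "grip": 0.0}])

```text
clock: 10.7
eef_pos: [0.6504, -0.1864, 0.1692]
tool_rot: [0.165, 0.986, -0.001, -0.001]
ft_force: [0.4, 1.0, 0.1]
grip_width: 0.0069
grasp_force: 60.1
```

```bash
python3 - <<'E'
from mv import *
F=[]
inc([.6507,-.1864,.170],[0,0,-1],[.325,.9457,0])
o=[]
for nme,b in(("scene",(190,340,150,310)),("top",(120,240,320,448))):
    im,d=viewer.camera(nme); F.append(monitor.get_obs()["ft_force"].round(1)); np.savez(nme+"3.npz",im=im,d=d,P=pts(nme,d)); o.append(cv2.resize(im[b[0]:b[1],b[2]:b[3]],(400,375),interpolation=cv2.INTER_CUBIC))
cv2.imwrite("pics/g4.png",np.hstack(o)[...,::-1]); print(F)
E
```

```text
d cm [-0.03  0.01 -0.08] w [-0.0021 -0.0014 -0.0007] deg 0.2 clock 10.7 q [-0.28  0.63  0.44  1.39 -0.    0.05] F [0.36 0.97 0.12] [0.02 0.12 0.01] eef [ 0.6504 -0.1864  0.1692]
[array([-1.1, -0.1,  0.2]), array([-1. , -0.8,  1.5])]
```

View pics/g4.png

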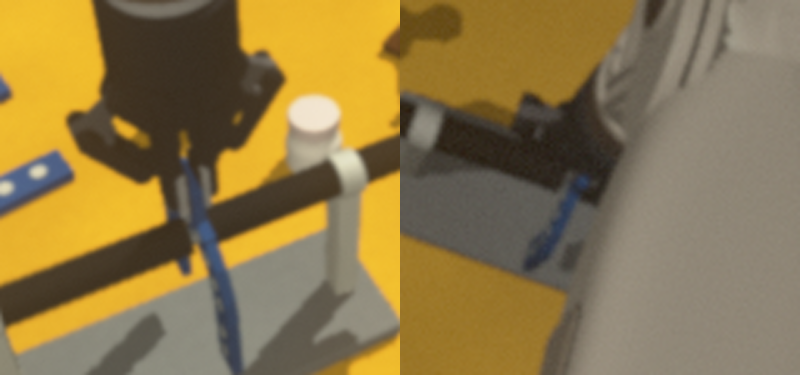

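Contact began at TCP 0.1692, about 6–7 mm below smooth-bar contact, so it should be in the groove. I'll check by feeling gently for both groove walls.

Request:
arm_command(increments=[{"dx": 0.0, "dy": 0.0, "dz": -0.1, "wx": 0.0, "wy": 0.0, "wz": 0.0, "grip": 0.0}, {"dx": 0.0, "dy": 0.1, "dz": -0.1, "wx": 0.0, "wy": 0.0, "wz": 0.0, "grip": 0.0}, {"dx": 0.0, "dy": 0.2, "dz": -0.1, "wx": 0.0, "wy": 0.0, "wz": 0.0, "grip": 0.0}, {"dx": 0.0, "dy": 0.3, "dz": -0.1, "wx": 0.0, "wy": 0.0, "wz": 0.0, "grip": 0.0}, {"dx": 0.0, "dy": 0.35, "dz": -0.1, "wx": 0.0, "wy": 0.0, "wz": 0.0, "grip": 0.0}, {"dx": 0.0, "dy": 0.35, "dz": -0.1, "wx": 0.0, "wy": 0.0, "wz": 0.0, "grip": 0.0}])

```text
clock: 11.4
eef_pos: [0.6514, -0.1831, 0.1696]
tool_rot: [0.165, 0.986, -0.001, -0.001]
ft_force: [0.3, -0.8, -1.3]
grip_width: 0.0065
grasp_force: 59.9
```

Request:
arm_command(increments=[{"dx": 0.0, "dy": -0.2, "dz": 0.0, "wx": 0.0, "wy": 0.0, "wz": 0.0, "grip": 0.0}, {"dx": 0.0, "dy": -0.4, "dz": 0.0, "wx": 0.0, "wy": 0.0, "wz": 0.0, "grip": 0.0}, {"dx": 0.0, "dy": -0.5, "dz": 0.0, "wx": 0.0, "wy": 0.0, "wz": 0.0, "grip": 0.0}, {"dx": 0.0, "dy": -0.6, "dz": 0.0, "wx": 0.0, "wy": 0.0, "wz": 0.0, "grip": 0.0}, {"dx": 0.0, "dy": -0.7, "dz": 0.0, "wx": 0.0, "wy": 0.0, "wz": 0.0, "grip": 0.0}, {"dx": 0.0, "dy": -0.7, "dz": 0.0, "wx": 0.0, "wy": 0.0, "wz": 0.0, "grip": 0.0}])

```text
clock: 12.0
eef_pos: [0.6498, -0.1881, 0.1699]
tool_rot: [0.165, 0.986, 0.001, -0.001]
ft_force: [1.6, 5.3, -1.1]
grip_width: 0.0068
grasp_force: 59.8
```

The wall on the −u side pushes back (5.5 N), so the shoe is in the groove. Now centre it, set it down and release slowly.

Request:
arm_command(increments=[{"dx": 0.0, "dy": 0.2, "dz": 0.0, "wx": 0.0, "wy": 0.0, "wz": 0.0, "grip": 0.0}, {"dx": 0.0, "dy": 0.45, "dz": 0.0, "wx": 0.0, "wy": 0.0, "wz": 0.0, "grip": 0.0}, {"dx": 0.0, "dy": 0.45, "dz": 0.03, "wx": 0.0, "wy": 0.0, "wz": 0.0, "grip": 0.0}, {"dx": 0.0, "dy": 0.45, "dz": 0.06, "wx": 0.0, "wy": 0.0, "wz": 0.0, "grip": 0.0}, {"dx": 0.0, "dy": 0.45, "dz": 0.08, "wx": 0.0, "wy": 0.0, "wz": 0.0, "grip": 0.0}, {"dx": 0.0, "dy": 0.45, "dz": 0.08, "wx": 0.0, "wy": 0.0, "wz": 0.0, "grip": 0.0}])

```text
clock: 12.6
eef_pos: [0.6506, -0.1858, 0.1692]
tool_rot: [0.165, 0.986, -0.001, -0.001]
ft_force: [0.2, -0.6, 0.7]
grip_width: 0.007
grasp_force: 60.0
```

```bash
python3 - <<'E'
from mv import *
inc([.6511,-.1855,.169],[0,0,-1],[.325,.9457,0])
E
```

```text
d cm [-0.04  0.04  0.02] w [-0.0025 -0.0017 -0.001 ] deg 0.2 clock 12.6 q [-0.28  0.63  0.45  1.39 -0.    0.05] F [ 0.16 -0.65  0.66] [-0.03  0.05 -0.  ] eef [ 0.6506 -0.1858  0.1692]
```

Request:
arm_command(increments=[{"dx": 0.0, "dy": 0.0, "dz": 0.0, "wx": 0.0, "wy": 0.0, "wz": 0.0, "grip": 1.0}, {"dx": 0.0, "dy": 0.0, "dz": 0.0, "wx": 0.0, "wy": 0.0, "wz": 0.0, "grip": 1.2}, {"dx": 0.0, "dy": 0.0, "dz": 0.0, "wx": 0.0, "wy": 0.0, "wz": 0.0, "grip": 1.6}, {"dx": 0.0, "dy": 0.0, "dz": 0.0, "wx": 0.0, "wy": 0.0, "wz": 0.0, "grip": 2.5}, {"dx": 0.0, "dy": 0.0, "dz": 0.0, "wx": 0.0, "wy": 0.0, "wz": 0.0, "grip": 4.0}, {"dx": 0.0, "dy": 0.0, "dz": 0.0, "wx": 0.0, "wy": 0.0, "wz": 0.0, "grip": 4.0}, {"dx": 0.0, "dy": 0.0, "dz": 0.0, "wx": 0.0, "wy": 0.0, "wz": 0.0, "grip": 4.0}])

```text
clock: 13.3
eef_pos: [0.6507, -0.1855, 0.1691]
tool_rot: [0.165, 0.986, -0.001, -0.001]
ft_force: [-0.4, 0.1, -0.0]
grip_width: 0.0399
grasp_force: 0.0
```

Request:
arm_command(increments=[{"dx": 0.0, "dy": 0.0, "dz": -0.5, "wx": 0.0, "wy": 0.0, "wz": 0.0, "grip": 4.0}, {"dx": 0.0, "dy": 0.0, "dz": -1.5, "wx": 0.0, "wy": 0.0, "wz": 0.0, "grip": 4.0}, {"dx": 0.0, "dy": 0.0, "dz": -3.0, "wx": 0.0, "wy": 0.0, "wz": 0.0, "grip": 4.0}, {"dx": 0.0, "dy": 0.0, "dz": -5.0, "wx": 0.0, "wy": 0.0, "wz": 0.0, "grip": 4.0}, {"dx": 0.0, "dy": 0.0, "dz": -8.0, "wx": 0.0, "wy": 0.0, "wz": 0.0, "grip": 4.0}, {"dx": 0.0, "dy": 0.0, "dz": -11.0, "wx": 0.0, "wy": 0.0, "wz": 0.0, "grip": 4.0}, {"dx": 0.0, "dy": 0.0, "dz": -13.0, "wx": 0.0, "wy": 0.0, "wz": 0.0, "grip": 4.0}, {"dx": 0.0, "dy": 0.0, "dz": -13.0, "wx": 0.0, "wy": 0.0, "wz": 0.0, "grip": 4.0}])

```text
clock: 14.1
eef_pos: [0.6525, -0.1857, 0.3042]
tool_rot: [0.165, 0.986, -0.001, 0.003]
ft_force: [0.8, 0.1, -0.4]
grip_width: 0.04
grasp_force: 0.0
```

```bash
python3 - <<'E'
from mv import *
o=[]
u=np.array([.325,.9457,0]); v=np.array([.9457,-.325,0])
for nme,b in(("scene",(190,340,150,310)),("top",(80,260,250,442))):
    im,d=viewer.camera(nme); P=pts(nme,d); o.append(cv2.resize(im[b[0]:b[1],b[2]:b[3]],(400,375),interpolation=cv2.INTER_CUBIC))
    b=(190,340,200,260) if nme=="scene" else (130,210,350,410); P=P[b[0]:b[1],b[2]:b[3]]; i=im[b[0]:b[1],b[2]:b[3]].astype(int)
    m=(P[...,2]>.04)&(P[...,2]<.21)&(i[...,2]>i[...,0]+8); Q=P[m]; Q=Q[abs(Q@u-.0362)<.03]; cc=Q.mean(0); nn=np.linalg.svd(Q-cc,full_matrices=False)[2][2]; nn*=np.sign(nn@u)
    print(nme,len(Q),"t",np.percentile(Q@u,[5,50,95]).round(4),"n.uvz",(nn@u).round(3),(nn@v).round(3),nn[2].round(3),"s",np.percentile(Q@v,[1,99]).round(4),"z",np.percentile(Q[:,2],[1,99]).round(4))
cv2.imwrite("pics/g5.png",np.hstack(o)[...,::-1])
E
```

```text
scene 448 t [0.0316 0.0342 0.0385] n.uvz 1.0 -0.018 -0.007 s [0.6465 0.7353] z [0.0576 0.1964]
top 232 t [0.0328 0.038  0.0401] n.uvz 0.999 -0.024 0.026 s [0.6174 0.7137] z [0.0898 0.1986]
```

View pics/g5.png

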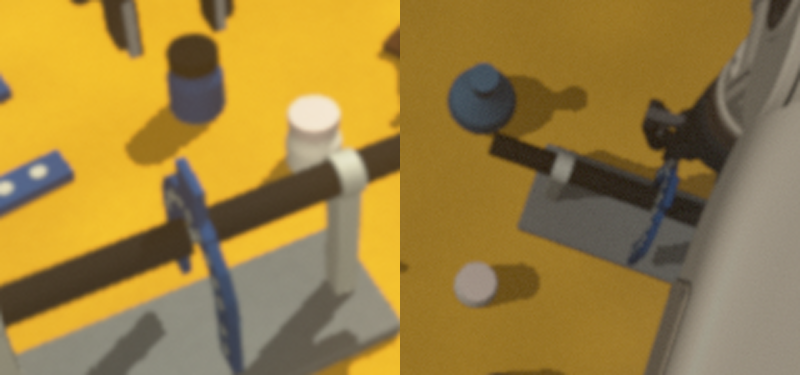

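The horseshoe hangs straight with the gripper clear. Its top is at z 0.197 m (0.196 expected in the groove, 0.202 on the smooth bar), and the jars and ornament look undisturbed.

```bash
python3 -c "
from workcell import job; print(job.job_done())"
```

```text
the job is handed in; nothing more can be done
None
```

I took the smallest blue horseshoe off the easel and hung it in the bar's groove, where it hangs straight on its own with the gripper clear; I handed the job in at about 14 s of the 61 s allowed, and no verdict was returned.

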